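Load the paint case's tube tray from light to dark, brush on top

ROBOT

A 7-joint arm with a two-finger parallel gripper is mounted at the origin on a cart in front of the work surface, level with it; the furniture and walls round the work are solid. World frame = base frame: x ahead of the robot, y to its left, z up, the work surface at z = 0. Lengths are in m, angles in rad, forces in N, time in s.
With the tool pointing down it reaches from about 0.425 to 0.925 m from the base axis. Payload 6.8 kg.
Tool frame: the origin (TCP) lies on the centre line of the jaws, within the pads' length; the fingertips stand bot.tip_reach ahead of it and the grasp point (between the pads) lies 3 mm ahead of it (bot.tip_reach is the distance from the TCP to the fingertips, in m); z points along the fingers, y is the line along which they close (so a half turn about z gives the same grasp; the last joint's range is limited). The gripper opens to 85 mm and grips with 20 to 120 N. Pads are 22 mm wide; open, the fingers measure 114 mm over their backs; the gripper's body (76 mm by 85 mm) begins 54 mm behind the grasp point. The pads swing forward as they close: fully open they stand 13 mm farther back than shut.
Start: joints at [1.112, 0.477, 0.022, 1.555, -0.011, 1.109, -0.083], TCP at [0.232, -0.634, 0.253] pointing down, gripper open.
Joint ranges: [-2.96, 2.96], [-0.34, 2.1], [-1.41, 1.46], [0.24, 2.44], [-1.37, 4.51], [0.17, 1.92], [-2.96, 2.96]. Speed limits (rad/s): [2.39, 2.39, 3.14, 3.14, 3.14, 3.14, 3.14].

INTERFACE

Orientations are given as a unit quaternion [w, x, y, z].
In Python, from station import bot gives the robot as it stands.
- The arm moves only by the tool jog_arm, never from a script. Its argument "deltas" is a list of rows, each a list of 7 numbers: the shift along the world's x, y, z in m, then the turn, a rotation vector about the world's x, y, z in rad, then the opening, from 0 (shut) to 1 (fully open). In form: [[x, y, z, rx, ry, rz, grip], ...]. A call has 1 to 10 rows; each row shifts and turns the commanded pose from where the row before left it; what a row does not reach is not made up. A row lasts 1/10 s, in which the tool goes at most 50 mm and 8.59 degrees, less where a joint would pass 70% of its speed; a pose out of reach is approached as far as the arm can. A call with a gripper value outside its range is refused whole. The fingers move at their own pace and stop on an object; "newtons" is the grip in N (left out, the last holds). Time passes only in rows, so rows that do not move let the fingers close. It gives the time, the measured TCP pose, the force, the opening and the grip force at its end, in the units of the state.
- bot.get_obs(): the state, without advancing time (a new reading comes with each control period).
- bot.read_camera(name): name is "scene" or "top" or "wrist"; returns a dict with "img" (420x560x3 uint8, red, green, blue), "K" (3x3 intrinsics, pixels), "dist_coeffs" ([k1, k2, p1, p2, k3] as OpenCV has them; the pictures are not rectified), "eye" and "attitude" of the camera in the world. Camera axes: x right, y down, z forward; pixel columns grow to the right and rows downward; lengths in m; the calibration is good to about 2 mm. A picture is of the moment at which its call begins. There is no depth.
- bot.hand_in(): hands the job in; it is judged then, once.
The state is a dict: "t": time; "q": joint angles; "joint_vel": joint speeds; "joint_torque": joint torques, N m; "eef_pos": TCP position; "tool_rot": TCP orientation; "contact_force": force on the tool from outside, world axes, zero at the start; "torque": the same for the moment, N m; "gripper_width": opening from 0.0 (shut) to 1.0 (fully open); "grasp_force": force on a finger pad.
Only numpy, scipy, OpenCV 4.12 (cv2) and the standard library are available. Lean on these libraries where they do the work, as an engineer would, in place of code of your own. Each camera call takes 0.05 s, during which the arm holds its last target. There are 200 camera calls.

TASK

Load the tube tray on the open paint case: lay the three paint tubes from the table into its three troughs in order of lightness, following the chips at the trough ends, so that the lightest colour lies at the white chip, the middle one at the grey chip and the darkest at the black chip, each lying along the middle of its trough. Then, over the tubes, lay the black-handled brush across them in the two brass forks, with the middle of its handle midway between the forks. Leave the small paint pot and the eraser where they are.

Things in the scene. Friction and masses are not known exactly. Their poses are not given: they have to be found in the camera images.
- white_tube_mid (a point): white paint tube with a black cap, lying on the table between the robot and the case (slightly squashed metal). 118 mm long, 31 mm wide, 28 mm high at the cap end; flatter at the tail. The point is the middle of its length and width, 13.5 mm above its underside; x runs along the tube from the cap to the tail, z up. It weighs about 0.1 kg
- yellow_tube_mid (a point): yellow paint tube with a black cap, lying on the table between the robot and the case (slightly squashed metal). 103 mm long, 28 mm wide, 25 mm high at the cap end; flatter at the tail. The point is the middle of its length and width, 13.5 mm above its underside; x runs along the tube from the cap to the tail, z up. It weighs about 0.1 kg
- purple_tube_mid (a point): purple (dark violet) paint tube with a black cap, lying on the table between the robot and the case (slightly squashed metal; not the tube that lies behind the case). 113 mm long, 30 mm wide, 27 mm high at the cap end; flatter at the tail. The point is the middle of its length and width, 13.5 mm above its underside; x runs along the tube from the cap to the tail, z up. It weighs about 0.1 kg
- brush_mid (a point): loose brush with a black handle, on the table right of the case, 210 mm long, handle 9 mm thick, 0.02 kg. The point is the middle of the handle, where it balances, 4.6 mm above its underside: 65 mm from the handle's blunt end, 144 mm from the bristle tip. x runs along the brush towards the blunt end, z up
- trough_white: trough at the white chip of the tray on the open paint case; at either end of the row. Origin: middle of its felt floor (132 x 47 mm), on which the tube lies; x along the trough (as the tube lies), y along the row (troughs 63 mm apart), z up. Blocks 8 mm high, 48 mm apart, flank the felt's ends; the middle 74 mm is open for fingers. Chip (24 x 44 mm tile) at x = -84 mm
- trough_grey: trough at the mid-grey chip of the tray on the open paint case; the middle one. Origin: middle of its felt floor (132 x 47 mm), on which the tube lies; x along the trough (as the tube lies), y along the row (troughs 63 mm apart), z up. Blocks 8 mm high, 48 mm apart, flank the felt's ends; the middle 74 mm is open for fingers. Chip (24 x 44 mm tile) at x = -84 mm
- trough_black: trough at the black chip of the tray on the open paint case; at either end of the row. Origin: middle of its felt floor (132 x 47 mm), on which the tube lies; x along the trough (as the tube lies), y along the row (troughs 63 mm apart), z up. Blocks 8 mm high, 48 mm apart, flank the felt's ends; the middle 74 mm is open for fingers. Chip (24 x 44 mm tile) at x = -84 mm
- brush_forks: pair of brass forks 63 mm apart on the tray, near one end of the troughs, that carry the brush over the tubes. Origin: midway between them, on top of the bars on which the brush lies (36 mm above the trough floors, some 8 mm above the tubes); y runs from fork to fork (as the brush lies), x along the troughs, z up. Each is 15 mm wide at the bar, 30 mm at the prong tips, 11 mm higher
- blue_pot: small white pot of blue paint, 47 mm wide and 36 mm high, on the table at the right near the vice; origin: centre of its underside. A bystander
- blue_eraser: blue and white eraser, 23 x 45 x 14 mm, on the table to the right of the case; origin: centre of its underside. A bystander

How it is judged:
On the way:
1. all three tubes lie in their troughs while the brush is not yet over them (x of white_tube_mid in the frame of trough_white between -0.014 and 0.014 m and y of white_tube_mid in the frame of trough_white between -0.012 and 0.012 m and z of white_tube_mid in the frame of trough_white between 0.007 and 0.017 m and angle between the x axis of white_tube_mid and the x axis of trough_white, either way round below 0.2 rad and x of yellow_tube_mid in the frame of trough_grey between -0.014 and 0.014 m and y of yellow_tube_mid in the frame of trough_grey between -0.012 and 0.012 m and z of yellow_tube_mid in the frame of trough_grey between 0.007 and 0.017 m and angle between the x axis of yellow_tube_mid and the x axis of trough_grey, either way round below 0.2 rad and x of purple_tube_mid in the frame of trough_black between -0.014 and 0.014 m and y of purple_tube_mid in the frame of trough_black between -0.012 and 0.012 m and z of purple_tube_mid in the frame of trough_black between 0.007 and 0.017 m and angle between the x axis of purple_tube_mid and the x axis of trough_black, either way round below 0.2 rad and distance between brush_mid and brush_forks above 0.05 m), for 0.2 s.
At the end, for the whole second after the job is handed in: white tube at the white chip, yellow at grey, purple at black, each down on its trough's felt: middle within 14 mm along and 12 mm across, direction within 0.2 rad; brush in both forks over them, handle's middle within 25 mm lengthwise and 10 mm sideways of midway; all at rest (x of white_tube_mid in the frame of trough_white between -0.014 and 0.014 m and y of white_tube_mid in the frame of trough_white between -0.012 and 0.012 m and z of white_tube_mid in the frame of trough_white between 0.007 and 0.017 m and angle between the x axis of white_tube_mid and the x axis of trough_white, either way round below 0.2 rad and x of yellow_tube_mid in the frame of trough_grey between -0.014 and 0.014 m and y of yellow_tube_mid in the frame of trough_grey between -0.012 and 0.012 m and z of yellow_tube_mid in the frame of trough_grey between 0.007 and 0.017 m and angle between the x axis of yellow_tube_mid and the x axis of trough_grey, either way round below 0.2 rad and x of purple_tube_mid in the frame of trough_black between -0.014 and 0.014 m and y of purple_tube_mid in the frame of trough_black between -0.012 and 0.012 m and z of purple_tube_mid in the frame of trough_black between 0.007 and 0.017 m and angle between the x axis of purple_tube_mid and the x axis of trough_black, either way round below 0.2 rad and x of brush_mid in the frame of brush_forks between -0.01 and 0.01 m and y of brush_mid in the frame of brush_forks between -0.025 and 0.025 m and z of brush_mid in the frame of brush_forks between -0.002 and 0.012 m and angle between the x axis of brush_mid and the y axis of brush_forks, either way round below 0.2 rad and linear speed of each of white_tube, yellow_tube, purple_tube, brush below 0.02 m/s); the robot touches nothing.
It fails at once if the paint pot was moved more than 3 cm (distance of blue_pot from where it was at the start of the episode above 0.03 m).
It fails at once if the eraser was moved more than 3 cm (distance of blue_eraser from where it was at the start of the episode above 0.03 m).
It also fails if it takes over 88 s, if anything falls off the work surface, if the arm or the gripper's body presses on something with over 40 N, if the wrist force passes 120 N, or if a joint passes its speed limit or range.

## Working session

There is one attempt and no reset: what is moved stays moved. The work goes in short steps, Python scripts to look and compute and a tool call to move; the robot and the scene stay as the last step left them, time stands still between calls to the robot, and variables do not carry over. Pictures are saved under pics/ and viewed, at most 14 in all, crops included, and the job is handed in when it is done.

Besides the shell and the picture viewer there is one more tool, called as name(argument=value, ...), one argument or row to a line, values as JSON. jog_arm: Moves the arm, as the interface text tells. Its arguments: {"type":"object","properties":{"deltas":{"type":"array"},"newtons":{"type":"number"}},"required":["deltas"]}

```bash
mkdir -p pics
cat > h.py <<'E'
import numpy as np, cv2
from station import bot
from scipy.spatial.transform import Rotation as R
def rot(a):
    a=np.array(a,float)
    return a if a.shape==(3,3) else R.from_quat(a[[1,2,3,0]]).as_matrix()
def snap(n,f=None):
    c=bot.read_camera(n)
    if f: cv2.imwrite('pics/'+f,c['img'][:,:,::-1])
    return c
def px2w(c,uv,z):
    p=cv2.undistortPoints(np.array(uv,float).reshape(-1,1,2),np.array(c['K']),np.array(c['dist_coeffs'])).reshape(-1,2)
    d=np.c_[p,np.ones(len(p))]@rot(c['attitude']).T
    e=np.array(c['eye']); z=np.broadcast_to(z,len(p))
    return e+d*((z-e[2])/d[:,2])[:,None]
def w2px(c,P):
    A=rot(c['attitude']); e=np.array(c['eye'])
    return cv2.projectPoints(np.array(P,float).reshape(-1,1,3),cv2.Rodrigues(A.T)[0],-A.T@e,np.array(c['K']),np.array(c['dist_coeffs']))[0].reshape(-1,2)
E
python3 - <<'E'
from h import *
import pickle
print(bot.tip_reach,bot.get_obs())
for n in('top','scene'):
    c=snap(n,n+'0.png');print(n,c['eye'],c['attitude'],c['K'],c['dist_coeffs']); pickle.dump(c,open(n+'0.pkl','wb'))
E
```

```text
0.022 {'t': 0.0, 'q': array([ 1.1119084 ,  0.47778397,  0.02234788,  1.55650574, -0.01149718,
        1.10928277, -0.083126  ]), 'joint_vel': array([ 0.00085895, -0.00051121, -0.0004357 , -0.00043936,  0.00122348,
       -0.00080029, -0.00190448]), 'joint_torque': array([ 3.31865604e-04, -5.96441960e+01,  1.60829745e+00, -2.81195372e+01,
        1.25467975e-02,  9.21240920e-03, -1.95803676e-05]), 'eef_pos': array([ 0.23173934, -0.63336129,  0.25231373]), 'tool_rot': array([-8.96213016e-04,  9.84658402e-01,  1.74490614e-01, -2.32002412e-04]), 'contact_force': array([-0.01836419,  0.19905044,  0.07450578]), 'torque': array([0.01468982, 0.03060383, 0.01919784]), 'grasp_force': 0.0, 'gripper_width': 0.9994839172826475}
top [ 0.40973278 -0.0242356   0.97787963] [ 0.04874173 -0.69980265  0.70989695 -0.06282373] [[424.72809176   0.         282.53175645]
 [  0.         424.72809176 214.42932061]
 [  0.           0.           1.        ]] [-0.11366402  0.          0.          0.          0.        ]
scene [-0.00792203 -0.4823503   0.53572794] [-0.43606346  0.78862951 -0.37421474  0.21880466] [[484.11263216   0.         273.29304108]
 [  0.         484.11263216 202.23322857]
 [  0.           0.           1.        ]] [-0.03167141  0.          0.          0.          0.        ]
```

View pics/top0.png

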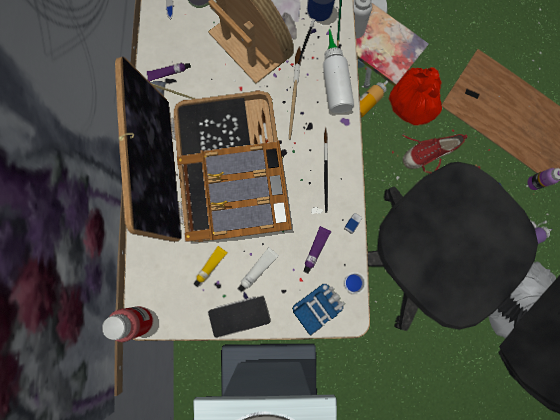

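View pics/scene0.png

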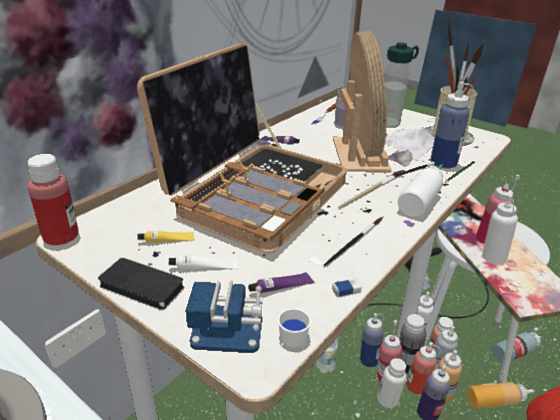

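The top view has x up and -y to the right. The tubes are at about (210,266), (258,268) and (318,250), the brush at (326,170) and the tray at (240,190). The white chip is at about (279,212), grey at (277,185) and black at (272,157). I'll zoom in.

Run:
```python
import cv2
a=cv2.imread('pics/top0.png')
cv2.imwrite('pics/c1.png',cv2.resize(a[130:300,170:370],None,fx=4,fy=3.5,interpolation=cv2.INTER_CUBIC)[:600])
```

```text
(no output)
```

View pics/c1.png

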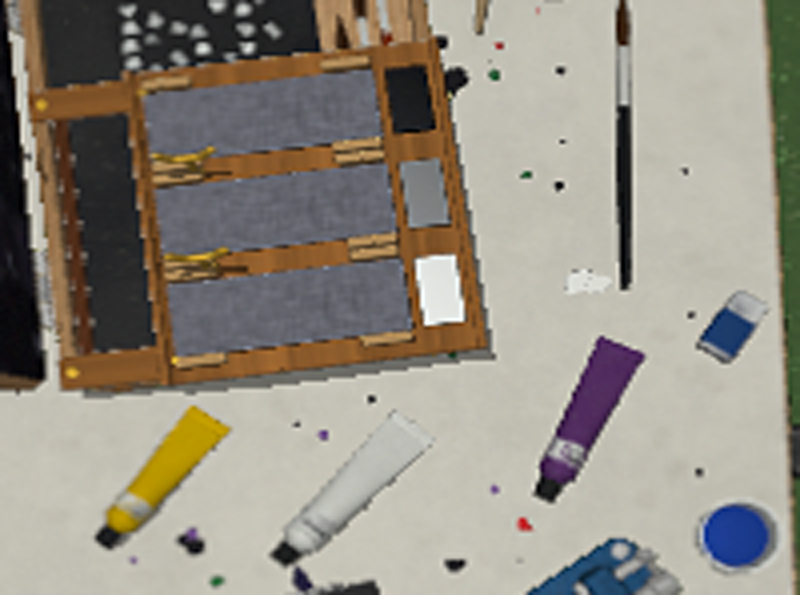

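The crop (scale 4 x 3.5, offset 170,130) shows the felts and chips clearly. Black, grey and white run top to bottom, and the forks are at the left end of the troughs. I'll zoom the scene view to get the height.

Run:
```python
import cv2
a=cv2.imread('pics/scene0.png')
cv2.imwrite('pics/c2.png',cv2.resize(a[140:300,130:330],None,fx=4,fy=3.75,interpolation=cv2.INTER_CUBIC))
```

```text
(no output)
```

View pics/c2.png

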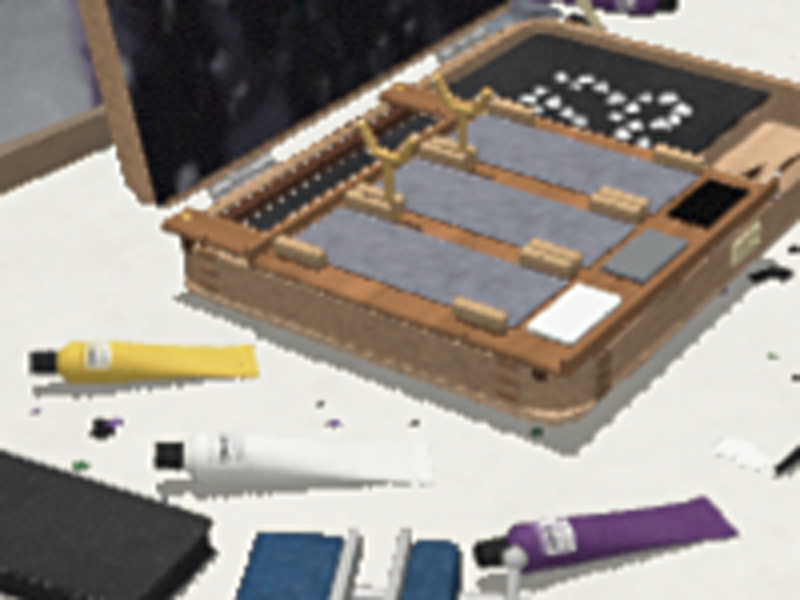

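The scene crop (scale 4 x 3.75, offset 130,140) has chip centres at white (574,313), grey (644,256) and black (708,203). The fork saddles are at about (390,160) and (463,100).

Run:
```python
from h import *
import pickle
from scipy.optimize import least_squares
T=pickle.load(open('top0.pkl','rb'));S=pickle.load(open('scene0.pkl','rb'))
ct=lambda p:np.array(p)/[4,3.5]+[170,130]-.4
cs=lambda p:np.array(p)/[4,3.75]+[130,140]-.4
L=.063
tp=[([-.084,-L,.003],(410,100)),([-.084,0,.003],(424,193)),([-.084,L,.003],(440,290)),
([.066,-.0865,0],(145,95)),([-.066,-.0865,0],(376,70)),([-.066,-.0395,0],(382,137)),([-.066,.0235,0],(398,235)),([-.066,-.0235,0],(392,165)),([.066,.0865,0],(176,354)),([-.066,.0865,0],(413,330)),([-.066,.0395,0],(405,262)),([.066,.0395,0],(168,288))]
sp=[([-.084,-L,.003],(708,203)),([-.084,0,.003],(644,256)),([-.084,L,.003],(574,313)),([-.066,.0865,0],(512,327))]
sf=[(390,160),(463,100)]
def W(p,l): return R.from_euler('z',p[3]).apply(np.array(l))+p[:3]
def f(p):
    fk=[[p[4],L/2,.036],[p[4],-L/2,.036]]
    a=w2px(T,W(p,[l for l,_ in tp]))-ct([q for _,q in tp])
    b=w2px(S,W(p,[l for l,_ in sp]+fk))-cs([q for _,q in sp]+sf)
    return np.r_[a.ravel(),b.ravel()]
r=least_squares(f,[.5,.05,.05,1.6,.05],loss='soft_l1');p=r.x
print(p,np.round(r.fun,1))
for n,y in('white',L),('grey',0),('black',-L): print(n,W(p,[0,y,0]))
print('forks',W(p,[p[4],0,.036]))
for n,c,t in('yellow',(103,542),(212,418)),('white',(282,556),(415,428)),('purple',(545,495),(622,347)):
    w=px2w(T,[ct(c),ct(t)],[.013,.012]); d=w[1]-w[0]; print(n,w.mean(0),'len',np.linalg.norm(d),'yaw',np.arctan2(d[1],d[0]))
w=px2w(T,[ct((625,288)),ct((623,50))],.005);d=w[0]-w[1];d/=np.linalg.norm(d);print('brush',w[0]-.065*d,np.arctan2(d[1],d[0]),w)
w=px2w(T,[(354,284),(353,223)],[.036,.014]);print(w)
```

```text
[0.61530231 0.05311781 0.04383911 1.68661373 0.04131816] [ 0.3  0.   0.4  0.3  0.  -0.   0.1  0.1 -0.3  0.1  0.7  0.7  0.2 -0.3
 -0.9 -0.5  0.2  0.9  0.1  0.2 -0.6 -1.1 -0.  -1.  -0.1 -0.3  0.  -0.4
 -0.1 -0.  -0.2  0.6 -0.2 -1.2  0.2  2.2]
white [0.55272437 0.04583762 0.04383911]
grey [0.61530231 0.05311781 0.04383911]
black [0.67788025 0.06039801 0.04383911]
forks [0.61052764 0.09415916 0.07983911]
yellow [0.44585907 0.1234394  0.0125    ] len 0.10019194166908581 yaw -0.657342643444636
white [0.43689886 0.01532437 0.0125    ] len 0.11106667270302822 yaw -0.7499869224869079
purple [ 0.48097657 -0.11873745  0.0125    ] len 0.10658262476451692 yaw -0.45320054744534616
brush [ 0.63424325 -0.14764753  0.005     ] 3.1149678325273054 [[ 0.56926629 -0.14591712  0.005     ]
 [ 0.73455179 -0.15031886  0.005     ]]
[[ 0.40197258 -0.19970347  0.036     ]
 [ 0.54103711 -0.20689079  0.014     ]]
```

jog_arm(
  deltas=[
    [0.02,0.04,0,0,0,-0.08,0.6],
    [0.02,0.04,0,0,0,-0.08,0.6],
    [0.02,0.04,0,0,0,-0.08,0.6],
    [0.02,0.04,0,0,0,-0.08,0.6],
    [0.02,0.04,0,0,0,-0.08,0.6],
    [0.02,0.04,0,0,0,-0.08,0.6],
    [0.02,0.04,0,0,0,-0.08,0.6],
    [0.02,0.04,0,0,0,-0.08,0.6],
    [0.02,0.04,0,0,0,-0.08,0.6],
    [0.02,0.04,0,0,0,-0.08,0.6],
  ],
  newtons=40,
)

```text
t: 1.1
eef_pos: [0.4322, -0.2321, 0.2532]
tool_rot: [0.0, 0.974, -0.224, -0.0]
contact_force: [0.1, -0.7, -0.1]
gripper_width: 0.604
grasp_force: 0.0
```

jog_arm(
  deltas=[
    [0.016,0.038,-0.015,0,0,0,0.6],
    [0.016,0.038,-0.015,0,0,0,0.6],
    [0.016,0.038,-0.015,0,0,0,0.6],
    [0,0,0,0,0,0,0.6],
  ],
)

```text
t: 1.5
eef_pos: [0.4807, -0.1136, 0.2065]
tool_rot: [-0.001, 0.976, -0.218, -0.001]
contact_force: [-0.6, -0.2, -0.3]
gripper_width: 0.602
grasp_force: 0.0
```

Run:
```python
from h import *
c=snap('wrist','w1.png'); print(c['eye'],w2px(c,[[.481,-.119,.0125],[.481+.045*.9,-.119-.045*.435,.0125],[.48,-.119,.02]]),bot.get_obs()['eef_pos'])
```

```text
[ 0.54203945 -0.14350588  0.32707862] [[285.25769101 176.23113664]
 [285.96707318 124.74116502]
 [285.84362097 179.02156784]] [ 0.48003334 -0.11681666  0.20715946]
```

View pics/w1.png

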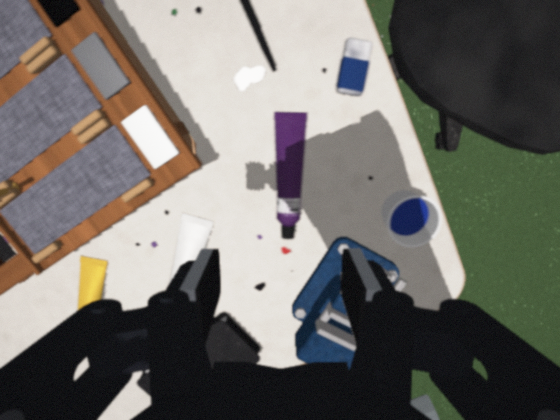

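The purple tube shows from (291,112) to (288,238), within about 4 mm of the prediction. The fingers are clear of the vice.

jog_arm(
  deltas=[
    [0,-0.002,-0.035,0,0,0,0.6],
    [0,0,-0.035,0,0,0,0.6],
    [0,0,-0.035,0,0,0,0.6],
    [0,0,-0.035,0,0,0,0.6],
    [0,0,-0.025,0,0,0,0.6],
    [0,0,-0.015,0,0,0,0.6],
    [0,0,0,0,0,0,0.6],
  ],
)

```text
t: 2.25
eef_pos: [0.4781, -0.1231, 0.0266]
tool_rot: [0.001, 0.975, -0.224, -0.002]
contact_force: [-0.1, 0.0, -0.3]
gripper_width: 0.599
grasp_force: 0.0
```

jog_arm(
  deltas=[
    [0,0,0,0,0,0,0.1],
    [0,0,0,0,0,0,0.1],
    [0,0,0,0,0,0,0.1],
    [0,0,0,0,0,0,0.1],
    [0,0,0,0,0,0,0.1],
    [0,0,0,0,0,0,0.1],
  ],
)

```text
t: 2.85
eef_pos: [0.4808, -0.1225, 0.0295]
tool_rot: [0.0, 0.975, -0.223, 0.001]
contact_force: [-0.4, -0.5, 7.4]
gripper_width: 0.268
grasp_force: 39.7
```

jog_arm(
  deltas=[
    [0,0,0.03,0,0,0,0.1],
    [0,0,0.045,0,0,0,0.1],
    [0,0,0.045,0,0,0,0.1],
    [0.028,0.026,0,0,0,-0.143,0.1],
    [0.028,0.026,0,0,0,-0.143,0.1],
    [0.028,0.026,0,0,0,-0.143,0.1],
    [0.028,0.026,0,0,0,-0.143,0.1],
    [0.028,0.026,0,0,0,-0.143,0.1],
    [0.028,0.026,0,0,0,-0.143,0.1],
    [0.028,0.026,0,0,0,-0.143,0.1],
  ],
)

```text
t: 3.85
eef_pos: [0.668, 0.0532, 0.146]
tool_rot: [0.001, 0.761, -0.648, -0.003]
contact_force: [-0.7, -0.8, -4.7]
gripper_width: 0.272
grasp_force: 39.3
```

jog_arm(
  deltas=[
    [0,0,0,0,0,0,0.1],
    [0,0,0,0,0,0,0.1],
  ],
)

```text
t: 4.05
eef_pos: [0.6661, 0.053, 0.1451]
tool_rot: [0.003, 0.762, -0.647, -0.003]
contact_force: [0.2, 0.4, -0.8]
gripper_width: 0.273
grasp_force: 39.3
```

Run:
```python
from h import *
c=snap('wrist','w2.png'); p=np.array([0.61530231,0.05311781,0.04383911,1.68661373])
W=lambda l:R.from_euler('z',p[3]).apply(np.array(l))+p[:3]
print(c['eye'],np.round(w2px(c,W([[-.084,-.063,.003],[-.084,0,.003],[-.084,.063,.003],[.041,-.0315,.036],[.041,.0315,.036]]))),bot.get_obs()['eef_pos'])
```

```text
[ 0.67753531 -0.01476324  0.26590983] [[262.  84.]
 [369.  90.]
 [472.  97.]
 [306. 307.]
 [411. 310.]] [0.66563222 0.0512562  0.14517474]
```

View pics/w2.png

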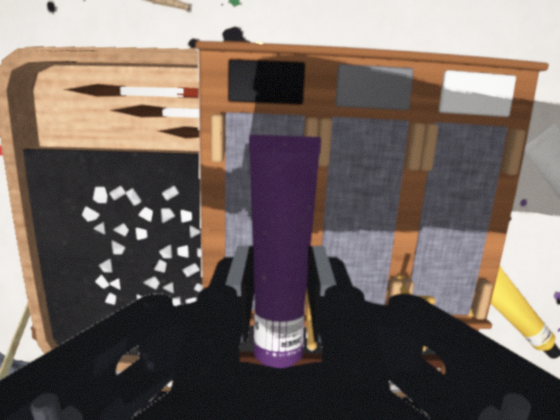

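The chips appear at (266,82), (374,86) and (478,92), about 5 px (3 mm) right of the prediction, and the tilt is 0.047 rad. I'll split the difference and lower.

jog_arm(
  deltas=[
    [0.0095,0.0065,0,0,0,-0.047,0.1],
    [0,0,-0.02,0,0,0,0.1],
    [0,0,-0.02,0,0,0,0.1],
    [0,0,-0.015,0,0,0,0.1],
    [0,0,-0.008,0,0,0,0.1],
    [0,0,-0.005,0,0,0,0.1],
    [0,0,0,0,0,0,0.1],
  ],
)

```text
t: 4.8
eef_pos: [0.6761, 0.0566, 0.0778]
tool_rot: [0.002, 0.745, -0.667, -0.003]
contact_force: [-0.5, -0.5, -0.4]
gripper_width: 0.265
grasp_force: 39.3
```

jog_arm(
  deltas=[
    [0,0.001,-0.003,0,0,0,0.1],
    [0,0,-0.002,0,0,0,0.1],
    [0,0,0,0,0,0,0.1],
  ],
)

```text
t: 5.1
eef_pos: [0.6769, 0.0572, 0.0768]
tool_rot: [0.001, 0.745, -0.667, -0.003]
contact_force: [-10.6, -1.4, 24.6]
gripper_width: 0.265
grasp_force: 43.4
```

jog_arm(
  deltas=[
    [0,0,0.001,0,0,0,0.35],
    [0,0,0,0,0,0,0.45],
    [0,0,0,0,0,0,0.5],
    [0,0,0,0,0,0,0.5],
    [0,0,0.03,0,0,0,0.5],
    [0,0,0.045,0,0,0,0.5],
    [0,0,0.045,0,0,0,0.5],
    [0,0,0,0,0,0,0.5],
  ],
)

```text
t: 5.9
eef_pos: [0.6799, 0.0582, 0.2003]
tool_rot: [-0.002, 0.745, -0.667, 0.0]
contact_force: [-0.0, 0.2, 0.1]
gripper_width: 0.501
grasp_force: 0.0
```

Run:
```python
from h import *
c=snap('wrist','w3.png'); p=np.array([0.61530231,0.05311781,0.04383911,1.68661373])
W=lambda l:R.from_euler('z',p[3]).apply(np.array(l))+p[:3]
print(c['eye'],np.round(w2px(c,W([[-.084,-.063,.003],[-.084,0,.003],[-.084,.063,.003],[.041,-.0315,.036],[.041,.0315,.036]]))),bot.get_obs()['eef_pos'])
```

```text
[ 0.68645821 -0.01037588  0.32098051] [[282.  83.]
 [368.  83.]
 [452.  84.]
 [326. 260.]
 [411. 259.]] [0.67822517 0.05852557 0.19702725]
```

View pics/w3.png

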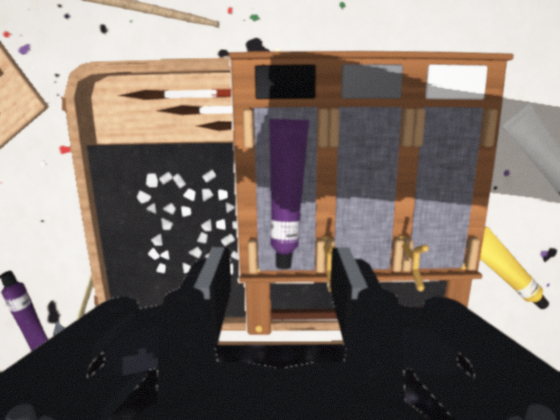

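Purple is well seated: it runs from (290,120) to (284,268), and the felt centre is about (285,190). Yellow next.

jog_arm(
  deltas=[
    [-0.026,0.007,0,0,0,0.089,0.6],
    [-0.026,0.007,0,0,0,0.089,0.6],
    [-0.026,0.007,0,0,0,0.089,0.6],
    [-0.026,0.007,0,0,0,0.089,0.6],
    [-0.026,0.007,0,0,0,0.089,0.6],
    [-0.026,0.007,0,0,0,0.089,0.6],
    [-0.026,0.007,0,0,0,0.089,0.6],
    [-0.026,0.007,0,0,0,0.089,0.6],
    [-0.024,0.008,0,0,0,0.089,0.6],
    [0,0,0,0,0,0,0.6],
  ],
)

```text
t: 6.95
eef_pos: [0.4402, 0.1232, 0.1922]
tool_rot: [0.004, 0.947, -0.321, -0.004]
contact_force: [0.4, 0.4, -0.6]
gripper_width: 0.6
grasp_force: 0.0
```

Run:
```python
from h import *
c=snap('wrist','w4.png'); print(np.round(w2px(c,[[.446,.1234,.0125],[.437,.0153,.0125],[.446,.1234,.02]])),bot.get_obs()['eef_pos'],bot.get_obs()['tool_rot'])
hsv=cv2.cvtColor(c['img'],cv2.COLOR_RGB2HSV)
m=cv2.inRange(hsv,(20,150,80),(32,255,255))
n,l,s,ce=cv2.connectedComponentsWithStats(m);i=1+s[1:,4].argmax();print(s[i],ce[i])
print(cv2.minAreaRect(np.argwhere(l==i)[:,::-1].astype(np.float32)))
```

```text
[[273. 177.]
 [385. 107.]
 [273. 179.]] [0.44228016 0.12291612 0.19266926] [ 0.00369073  0.94663899 -0.32225925 -0.00315875]
[ 258  117   31   78 1991] [274.01707685 153.64590658]
((273.0, 155.5), (30.0, 77.0), -0.0)
```

View pics/w4.png

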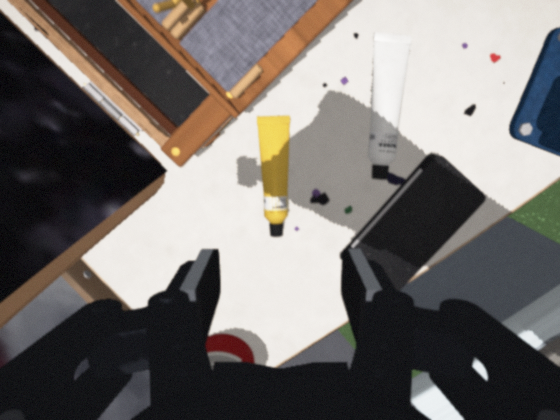

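Yellow runs from (274,116) to (277,236) with its mid at (275,176), within 3 px of the prediction. Descending.

jog_arm(
  deltas=[
    [0.003,-0.001,-0.035,0,0,0,0.6],
    [0,0,-0.035,0,0,0,0.6],
    [0,0,-0.035,0,0,0,0.6],
    [0,0,-0.03,0,0,0,0.6],
    [0,0,-0.02,0,0,0,0.6],
    [0,0,-0.008,0,0,0,0.6],
    [0,0,0,0,0,0,0.6],
  ],
)

```text
t: 7.7
eef_pos: [0.4469, 0.1209, 0.0294]
tool_rot: [0.004, 0.946, -0.324, -0.003]
contact_force: [-0.7, 0.4, 0.8]
gripper_width: 0.603
grasp_force: 0.0
```

jog_arm(
  deltas=[
    [0,0,0,0,0,0,0.1],
    [0,0,0,0,0,0,0.1],
    [0,0,0,0,0,0,0.1],
    [0,0,0,0,0,0,0.1],
    [0,0,0,0,0,0,0.1],
    [0,0,0.03,0,0,0,0.1],
    [0,0,0.045,0,0,0,0.1],
    [0,0,0.045,0,0,0,0.1],
    [0,0,0,0,0,0,0.1],
  ],
)

```text
t: 8.6
eef_pos: [0.4503, 0.1227, 0.1558]
tool_rot: [-0.001, 0.946, -0.323, 0.001]
contact_force: [-0.1, 0.1, -0.0]
gripper_width: 0.235
grasp_force: 37.6
```

jog_arm(
  deltas=[
    [0.02,-0.009,0,0,0,-0.1,0.1],
    [0.02,-0.009,0,0,0,-0.1,0.1],
    [0.02,-0.009,0,0,0,-0.1,0.1],
    [0.02,-0.009,0,0,0,-0.1,0.1],
    [0.02,-0.009,0,0,0,-0.1,0.1],
    [0.02,-0.009,0,0,0,-0.1,0.1],
    [0.02,-0.009,0,0,0,-0.1,0.1],
    [0.02,-0.009,0,0,0,-0.1,0.1],
    [0,0,0,0,0,0,0.1],
    [0,0,0,0,0,0,0.1],
  ],
)

```text
t: 9.6
eef_pos: [0.6064, 0.0495, 0.1498]
tool_rot: [0.003, 0.746, -0.666, -0.004]
contact_force: [-0.0, 1.1, -0.3]
gripper_width: 0.243
grasp_force: 37.6
```

jog_arm(
  deltas=[
    [0.006,0.001,-0.02,0,0,0,0.1],
    [0,0,-0.02,0,0,0,0.1],
    [0,0,-0.016,0,0,0,0.1],
    [0,0,-0.009,0,0,0,0.1],
    [0,0,0,0,0,0,0.1],
    [0,0,0,0,0,0,0.1],
  ],
)

```text
t: 10.2
eef_pos: [0.6132, 0.0505, 0.0859]
tool_rot: [0.002, 0.746, -0.666, -0.003]
contact_force: [-0.7, 0.3, -0.9]
gripper_width: 0.236
grasp_force: 37.7
```

Run:
```python
from h import *
c=snap('wrist','w5.png')
print(bot.get_obs()['eef_pos'])
```

```text
[0.61350985 0.05049459 0.08631216]
```

View pics/w5.png

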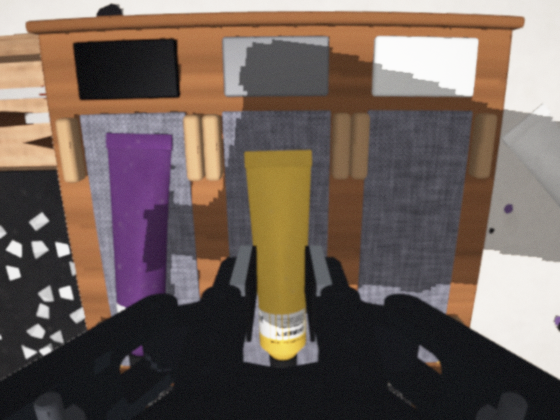

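Yellow is centred over the grey felt, with its tail at (278,157) and the felt spanning about columns 222-333. Lowering and releasing.

jog_arm(
  deltas=[
    [0,0,-0.004,0,0,0,0.1],
    [0,0,-0.004,0,0,0,0.1],
    [0,0,0,0,0,0,0.1],
  ],
)

```text
t: 10.55
eef_pos: [0.6138, 0.0506, 0.079]
tool_rot: [0.001, 0.746, -0.666, -0.003]
contact_force: [-3.3, 0.2, 10.7]
gripper_width: 0.237
grasp_force: 40.7
```

jog_arm(
  deltas=[
    [0,0,0,0,0,0,0.35],
    [0,0,0,0,0,0,0.45],
    [0,0,0,0,0,0,0.45],
    [0,0,0,0,0,0,0.45],
    [0,0,0.03,0,0,0,0.45],
    [0,0,0.045,0,0,0,0.45],
    [0,0,0.045,0,0,0,0.45],
    [0,0,0,0,0,0,0.5],
  ],
)

```text
t: 11.35
eef_pos: [0.6168, 0.0501, 0.2036]
tool_rot: [-0.002, 0.746, -0.666, -0.0]
contact_force: [0.9, -0.1, -0.1]
gripper_width: 0.497
grasp_force: 0.0
```

jog_arm(
  deltas=[
    [-0.02,-0.004,0,0,0,0.079,0.6],
    [-0.02,-0.004,0,0,0,0.079,0.6],
    [-0.02,-0.004,0,0,0,0.079,0.6],
    [-0.02,-0.004,0,0,0,0.079,0.6],
    [-0.02,-0.004,0,0,0,0.079,0.6],
    [-0.02,-0.004,0,0,0,0.079,0.6],
    [-0.02,-0.004,0,0,0,0.079,0.6],
    [-0.02,-0.004,0,0,0,0.079,0.6],
    [-0.019,-0.003,0,0,0,0.079,0.6],
    [0,0,0,0,0,0,0.6],
  ],
)

```text
t: 12.35
eef_pos: [0.4315, 0.015, 0.197]
tool_rot: [0.003, 0.931, -0.365, -0.004]
contact_force: [0.8, 0.7, -0.2]
gripper_width: 0.598
grasp_force: 0.0
```

Run:
```python
from h import *
c=snap('wrist','w6.png'); print(np.round(w2px(c,[[.437,.0153,.0125]])),bot.get_obs()['eef_pos'],bot.get_obs()['tool_rot'])
```

```text
[[273. 177.]] [0.43333713 0.01547051 0.19742825] [ 0.00278061  0.93082405 -0.36544768 -0.00261662]
```

View pics/w6.png

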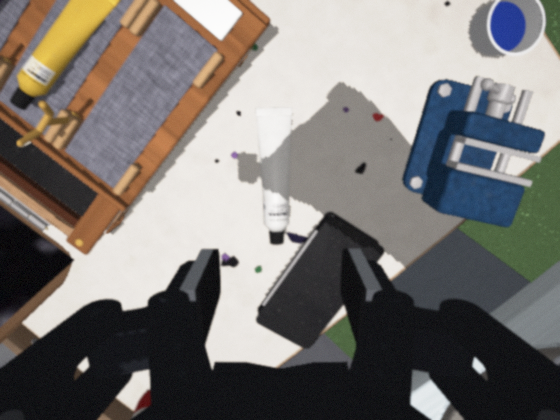

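White has its mid at (275,176), 2 px off the prediction, and the box corner at (332,215) is clear. Descending.

jog_arm(
  deltas=[
    [0.003,-0.001,-0.035,0,0,0,0.6],
    [0,0,-0.035,0,0,0,0.6],
    [0,0,-0.035,0,0,0,0.6],
    [0,0,-0.03,0,0,0,0.6],
    [0,0,-0.02,0,0,0,0.6],
    [0,0,-0.012,0,0,0,0.6],
    [0,0,0,0,0,0,0.6],
  ],
)

```text
t: 13.1
eef_pos: [0.4371, 0.0144, 0.0293]
tool_rot: [0.004, 0.931, -0.365, -0.003]
contact_force: [-0.2, -0.3, -0.6]
gripper_width: 0.598
grasp_force: 0.0
```

jog_arm(
  deltas=[
    [0,0,0,0,0,0,0.1],
    [0,0,0,0,0,0,0.1],
    [0,0,0,0,0,0,0.1],
    [0,0,0,0,0,0,0.1],
    [0,0,0,0,0,0,0.1],
    [0,0,0.03,0,0,0,0.1],
    [0,0,0.045,0,0,0,0.1],
    [0,0,0.045,0,0,0,0.1],
    [0,0,0,0,0,0,0.1],
  ],
)

```text
t: 14.0
eef_pos: [0.4403, 0.015, 0.1554]
tool_rot: [-0.0, 0.931, -0.365, 0.001]
contact_force: [0.2, 0.3, -0.2]
gripper_width: 0.273
grasp_force: 38.1
```

jog_arm(
  deltas=[
    [0.0165,0.004,0,0,0,-0.101,0.1],
    [0.0165,0.004,0,0,0,-0.101,0.1],
    [0.0165,0.004,0,0,0,-0.101,0.1],
    [0.0165,0.004,0,0,0,-0.101,0.1],
    [0.0165,0.004,0,0,0,-0.101,0.1],
    [0.0165,0.004,0,0,0,-0.101,0.1],
    [0.0165,0.004,0,0,0,-0.101,0.1],
    [0,0,0,0,0,0,0.1],
    [0,0,0,0,0,0,0.1],
  ],
)

```text
t: 14.9
eef_pos: [0.5517, 0.0425, 0.1499]
tool_rot: [0.003, 0.748, -0.664, -0.004]
contact_force: [-0.7, 0.5, 0.1]
gripper_width: 0.27
grasp_force: 38.1
```

jog_arm(
  deltas=[
    [0,0.001,-0.02,0,0,0,0.1],
    [0,0,-0.02,0,0,0,0.1],
    [0,0,-0.015,0,0,0,0.1],
    [0,0,-0.01,0,0,0,0.1],
    [0,0,-0.004,0,0,0,0.1],
    [0,0,0,0,0,0,0.1],
  ],
)

```text
t: 15.5
eef_pos: [0.5523, 0.0433, 0.0813]
tool_rot: [0.002, 0.747, -0.665, -0.003]
contact_force: [-0.3, 0.3, -0.7]
gripper_width: 0.275
grasp_force: 38.1
```

jog_arm(
  deltas=[
    [0,0,-0.003,0,0,0,0.1],
    [0,0,-0.002,0,0,0,0.1],
    [0,0,0,0,0,0,0.1],
  ],
)

```text
t: 15.8
eef_pos: [0.5533, 0.0435, 0.0788]
tool_rot: [0.001, 0.747, -0.665, -0.003]
contact_force: [-5.7, -0.4, 19.5]
gripper_width: 0.274
grasp_force: 42.7
```

jog_arm(
  deltas=[
    [0,0,0,0,0,0,0.38],
    [0,0,0,0,0,0,0.48],
    [0,0,0,0,0,0,0.48],
    [0,0,0,0,0,0,0.48],
    [0,0,0.03,0,0,0,0.48],
    [0,0,0.045,0,0,0,0.48],
    [0.03,0.01,0.04,0,0,0,0.48],
    [0.03,0.01,0.04,0,0,0,0.48],
    [0,0.01,0.04,0,0,0,0.48],
    [0,0,0,0,0,0,0.4],
  ],
)

```text
t: 16.8
eef_pos: [0.6149, 0.0747, 0.2752]
tool_rot: [-0.002, 0.748, -0.664, -0.001]
contact_force: [-0.8, -0.2, -0.2]
gripper_width: 0.401
grasp_force: 0.0
```

Run:
```python
from h import *
c=snap('wrist','w7.png'); p=np.array([0.61530231,0.05311781,0.04383911,1.68661373])
W=lambda l:R.from_euler('z',p[3]).apply(np.array(l))+p[:3]
print(c['eye'],np.round(w2px(c,W([[-.084,-.063,.003],[-.084,0,.003],[-.084,.063,.003],[.041,-.0315,.036],[.041,.0315,.036],[0,-.063,.02],[0,0,.02],[0,.063,.02]]))),bot.get_obs()['eef_pos'])
```

```text
[0.62220281 0.00604691 0.39578421] [[213.  59.]
 [282.  59.]
 [351.  60.]
 [247. 201.]
 [317. 201.]
 [214. 153.]
 [282. 153.]
 [350. 154.]] [0.61304085 0.07396566 0.27230141]
```

View pics/w7.png

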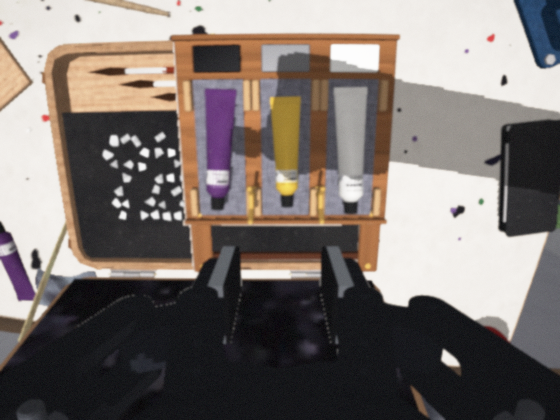

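All three tubes are centred. Purple's mid is at (219,150), yellow's at (287,151) and white's at (351,150), against felt centres at about columns 217, 285 and 354 and row 148. Now I'll check the forks closely.

Run:
```python
from h import *
a=cv2.imread('pics/w7.png')[160:240,230:345]; b=cv2.imread('pics/scene0.png')[155:200,210:260]
a=cv2.resize(a,None,fx=5,fy=5,interpolation=cv2.INTER_CUBIC)
b=cv2.resize(b,None,fx=4,fy=4,interpolation=cv2.INTER_CUBIC)
o=np.zeros((400,575+200,3),np.uint8);o[:,:575]=a;o[:180,575:]=b
cv2.imwrite('pics/c3.png',o)
```

```text
(no output)
```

View pics/c3.png

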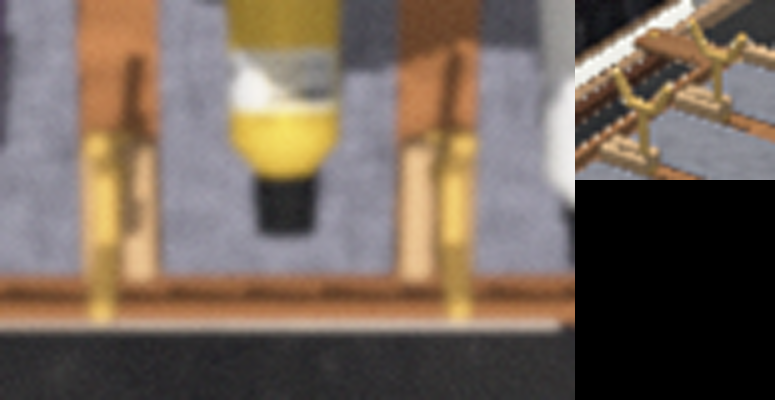

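The fork bars are centred at about columns 251 and 321, row 201. That matches the fit: the forks sit 41 mm along the trough. Now the brush.

jog_arm(
  deltas=[
    [0.002,-0.022,-0.01,0,0,0.13,0.4],
    [0.002,-0.022,-0.01,0,0,0.13,0.4],
    [0.002,-0.022,-0.01,0,0,0.13,0.4],
    [0.002,-0.022,-0.01,0,0,0.13,0.4],
    [0.002,-0.022,-0.01,0,0,0.13,0.4],
    [0.002,-0.022,-0.01,0,0,0.13,0.4],
    [0.002,-0.022,-0.01,0,0,0.13,0.4],
    [0.002,-0.022,-0.01,0,0,0.13,0.4],
    [0.002,-0.022,-0.01,0,0,0.13,0.4],
    [0.002,-0.022,-0.01,0,0,0.13,0.4],
  ],
)

```text
t: 17.85
eef_pos: [0.63, -0.1477, 0.1679]
tool_rot: [0.003, 0.997, -0.074, -0.003]
contact_force: [0.2, 0.0, 0.6]
gripper_width: 0.4
grasp_force: 0.0
```

jog_arm(
  deltas=[
    [0,-0.001,0,0,0,0.129,0.4],
    [0,0,0,0,0,0,0.4],
    [0,0,0,0,0,0,0.4],
  ],
)

```text
t: 18.15
eef_pos: [0.6307, -0.1475, 0.1691]
tool_rot: [0.003, 1.0, -0.014, -0.002]
contact_force: [0.2, 0.4, 0.5]
gripper_width: 0.4
grasp_force: 0.0
```

Run:
```python
from h import *
c=snap('wrist','w8.png');o=bot.get_obs();q=o['tool_rot'];print(o['eef_pos'],2*np.arctan2(q[2],q[1]),np.round(o['q'],2))
B=np.array([.63424,-.14765,.005]);d=np.array([np.cos(3.115),np.sin(3.115),0])
print(np.round(w2px(c,[B,B+.065*d,B-.144*d])))
```

```text
[ 0.63100618 -0.14708393  0.16940589] -0.027332789984962223 [-0.15  0.54  0.39  1.72 -0.24  0.93 -1.27]
[[279. 182.]
 [279. 256.]
 [278. -13.]]
```

View pics/w8.png

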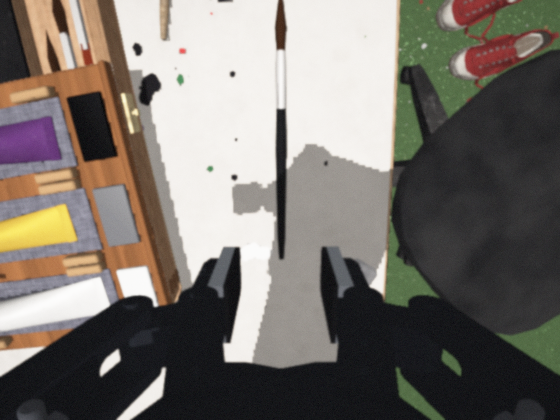

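The brush's blunt end is at (281,259) and the handle is straight along the image, about 2 mm off the prediction. Descending.

jog_arm(
  deltas=[
    [0.0015,-0.002,-0.035,0,0,0,0.35],
    [0,0,-0.035,0,0,0,0.35],
    [0,0,-0.03,0,0,0,0.35],
    [0,0,-0.025,0,0,0,0.35],
    [0,0,-0.012,0,0,0,0.35],
    [0,0,-0.005,0,0,0,0.35],
    [0,0,0,0,0,0,0.35],
    [0,0,0,0,0,0,0.35],
  ],
)

```text
t: 19.0
eef_pos: [0.6338, -0.15, 0.0293]
tool_rot: [0.004, 1.0, -0.013, -0.0]
contact_force: [0.5, 0.3, -0.7]
gripper_width: 0.349
grasp_force: 0.0
```

jog_arm(
  deltas=[
    [0,0,-0.004,0,0,0,0.25],
    [0,0,0,0,0,0,0.15],
    [0,0,0,0,0,0,0.15],
    [0,0,0,0,0,0,0.15],
  ],
  newtons=25,
)

```text
t: 19.4
eef_pos: [0.6331, -0.1499, 0.0243]
tool_rot: [0.004, 1.0, -0.013, -0.001]
contact_force: [0.8, 0.2, -0.5]
gripper_width: 0.15
grasp_force: 0.0
```

jog_arm(
  deltas=[
    [0,0,-0.001,0,0,0,0.0],
    [0,0,0,0,0,0,0.0],
    [0,0,0,0,0,0,0.0],
    [0,0,0,0,0,0,0.0],
  ],
)

```text
t: 19.8
eef_pos: [0.6331, -0.1499, 0.0241]
tool_rot: [0.004, 1.0, -0.013, -0.001]
contact_force: [-2.4, 0.1, 7.5]
gripper_width: 0.1
grasp_force: 25.6
```

jog_arm(
  deltas=[
    [0,0,0.02,0,0,0,0],
    [0,0,0.04,0,0,0,0],
    [0,0,0.045,0,0,0,0],
    [0,0,0.045,0,0,0,0],
    [0,0,0,0,0,0,0],
  ],
)

```text
t: 20.3
eef_pos: [0.6367, -0.1514, 0.1801]
tool_rot: [0.005, 1.0, -0.013, 0.005]
contact_force: [0.6, -0.8, -1.5]
gripper_width: 0.097
grasp_force: 24.6
```

jog_arm(
  deltas=[
    [-0.0034,0.0304,0,0,0,0.018,0],
    [-0.0034,0.0304,0,0,0,0.018,0],
    [-0.0034,0.0304,0,0,0,0.018,0],
    [-0.0034,0.0304,0,0,0,0.018,0],
    [-0.0034,0.0304,0,0,0,0.018,0],
    [-0.0034,0.0304,0,0,0,0.018,0],
    [-0.0034,0.0304,0,0,0,0.018,0],
    [-0.0034,0.0304,0,0,0,0.018,0],
    [0,0,0,0,0,0,0],
    [0,0,0,0,0,0,0],
  ],
)

```text
t: 21.3
eef_pos: [0.6054, 0.0942, 0.1726]
tool_rot: [0.004, 0.998, 0.06, -0.001]
contact_force: [0.8, -0.4, -0.5]
gripper_width: 0.097
grasp_force: 24.6
```

jog_arm(
  deltas=[
    [0.004,-0.002,-0.02,0,0,0,0],
    [0,0,-0.02,0,0,0,0],
    [0,0,-0.008,0,0,0,0],
    [0,0,0,0,0,0,0],
    [0,0,0,0,0,0,0],
  ],
)

```text
t: 21.8
eef_pos: [0.6101, 0.0906, 0.1255]
tool_rot: [0.004, 0.998, 0.059, -0.001]
contact_force: [-0.4, 0.8, 0.3]
gripper_width: 0.093
grasp_force: 24.6
```

jog_arm(
  deltas=[
    [0,0.001,-0.006,0,0,0,0],
    [0,0,-0.005,0,0,0,0],
    [0,0,-0.003,0,0,0,0],
    [0,0,0,0,0,0,0],
  ],
)

```text
t: 22.2
eef_pos: [0.6093, 0.0924, 0.1105]
tool_rot: [0.004, 0.998, 0.06, -0.001]
contact_force: [0.6, -0.1, -0.3]
gripper_width: 0.103
grasp_force: 24.6
```

No contact yet. Going on in small steps.

jog_arm(
  deltas=[
    [0,0,-0.002,0,0,0,0],
    [0,0,-0.002,0,0,0,0],
    [0,0,0,0,0,0,0],
  ],
)

```text
t: 22.5
eef_pos: [0.6099, 0.0923, 0.1074]
tool_rot: [0.004, 0.998, 0.059, -0.001]
contact_force: [-2.2, -0.0, 2.9]
gripper_width: 0.098
grasp_force: 25.0
```

jog_arm(
  deltas=[
    [0,0,0,0,0,0,0.15],
    [0,0,0,0,0,0,0.25],
    [0,0,0,0,0,0,0.3],
    [0,0,0,0,0,0,0.3],
    [0,0,0.015,0,0,0,0.3],
    [0,0,0.04,0,0,0,0.3],
    [0,0,0.045,0,0,0,0.3],
    [-0.04,-0.01,0.02,0,0,0,0.3],
    [-0.04,-0.01,0.02,0,0,0,0.3],
    [0,0,0,0,0,0,0.3],
  ],
)

```text
t: 23.5
eef_pos: [0.527, 0.0705, 0.2505]
tool_rot: [0.003, 0.998, 0.058, 0.0]
contact_force: [0.6, 0.7, 0.2]
gripper_width: 0.3
grasp_force: 0.0
```

Run:
```python
from h import *
w=snap('wrist','w9.png')['img'];s=snap('scene','s9.png')['img']
a=cv2.resize(w,(448,336));b=cv2.resize(s[140:240,150:290],(350,250),interpolation=cv2.INTER_CUBIC)
o=np.zeros((600,798,3),np.uint8);o[:336,:448]=a;o[:250,448:]=b
t=snap('top','t9.png')['img'][140:240,180:300];o[250:500,448:748]=cv2.resize(t,(300,250),interpolation=cv2.INTER_CUBIC)
h=w[100:320,160:400];o[340:600,:284]=cv2.resize(h,(284,260))
cv2.imwrite('pics/fin.png',o[:,:,::-1])
```

```text
(no output)
```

View pics/fin.png

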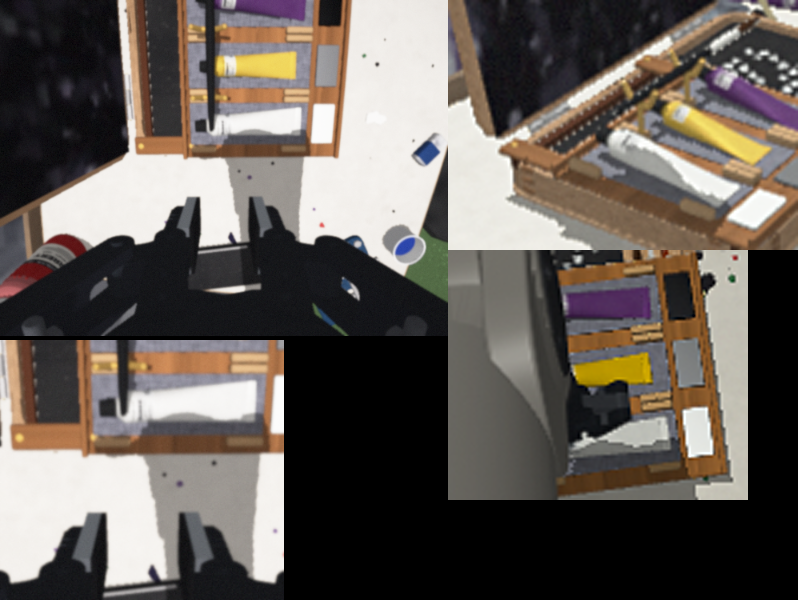

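The brush lies in both forks: its column is 211, the forks span columns 193-230, and the blunt end is at row 130, so the middle of the handle is at row 65, midway between the forks. The tubes are still centred, so I'm handing in.

```bash
python3 -c "
from station import bot
print(bot.hand_in())"
```

```text
the job is handed in; nothing more can be done
None
```

I placed the white, yellow and purple tubes in the white, grey and black troughs, laid the brush centred in both forks, and handed the job in at about 24 s; the last pictures showed all in place, but no verdict was returned.

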